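# Sweep the steel washers through the gate of the sorting tray

## Robot

A 6-joint arm with a two-finger parallel gripper is mounted at the origin on the work surface. World frame = base frame: x ahead of the robot, y to its left, z up, the work surface at z = 0. Lengths are in m, angles in rad, forces in N, time in s.
With the tool pointing down it reaches from about 0.25 to 0.725 m from the base axis. Payload 4 kg.
Tool frame: the origin (TCP) lies at the centre of the arm's flange, where the gripper is bolted on; the fingertips stand 173 mm ahead of it and the grasp point (between the pads) lies 155 mm ahead of it; z points along the fingers, y is the direction in which the jaws open and shut (so a half turn about z gives the same grasp; the last joint's range is limited). The gripper opens to 85 mm and grips with 20 to 120 N. Pads are 22 mm wide; open, the fingers measure 114 mm over their backs; the gripper's body (76 mm by 85 mm) begins 54 mm behind the grasp point. The pads swing forward as they close: fully open they stand 13 mm farther back than shut.
Start: joints at [1.256, 0.241, 0.005, 1.335, 0, 1.571], TCP at [0.155, 0.475, 0.405] pointing down, gripper open.
Joint ranges: [-2.72, 2.72], [-1.05, 1.87], [-1.09, 1.28], [-1.99, 2.15], [-1.42, 1.44], [-3.14, 3.14]. Speed limits (rad/s): [2.79, 2.79, 3.14, 3.14, 3.14, 3.14].

## Interface

Orientations are given as a rotation vector (axis times angle).
In Python, from bench import manip gives the robot as it stands. The module is installed in compiled form; this text tells all that it offers.
- The arm moves only by the tool arm_command, never from a script. Its argument "steps" is one flat list of numbers, 5 for each row, row after row: the shift along the tool's x, y, z in mm, then the turn about the tool's z in degrees, then the closure, from -1 (fully open) to 1 (shut), so that 0 is half open. In form: [x, y, z, twist, hand, x, y, z, twist, hand, ...]. A call has 1 to 10 rows; each row shifts and turns the commanded pose from where the row before left it, along the tool's axes as they then stand; what a row does not reach is not made up. A row lasts 1/10 s, in which the tool goes at most 50 mm and 8.59 degrees, less where a joint would pass 70% of its speed; a pose out of reach is approached as far as the arm can. A call with a gripper value outside its range is refused whole. The fingers move at their own pace and stop on an object; "squeeze" is the grip in N (left out, the last holds). Time passes only in rows, so rows that do not move let the fingers close. It gives the time, the measured TCP pose, the force and the opening at its end, in the units of the state.
- manip.observe(): the state, without advancing time (a new reading comes with each control period).
- manip.camera(name): name is "scene" or "side" or "wrist"; returns a dict with "frame" (420x560x3 uint8, red, green, blue), "mtx" (3x3 intrinsics, pixels), "R" (3x3) and "t" (3): a world point X has camera coordinates R X + t. Camera axes: x right, y down, z forward; pixel columns grow to the right and rows downward; lengths in m; the calibration is good to about 2 mm. The wrist camera is an equidistant fisheye: a pixel r from the principal point sees the ray r / f radians off the axis. A picture is of the moment at which its call begins. There is no depth.
- manip.sign_off(): hands the job in, once; it reports no verdict.
The state is a dict: "time_s": time; "qpos": joint angles; "qvel": joint speeds; "tau": joint torques, N m; "eef_pos": TCP position; "eef_rot": TCP orientation; "contact_force": force on the tool from outside, world axes, zero at the start; "moment": the same for the moment, N m; "finger_gap": finger opening in m.
Only numpy, scipy, OpenCV 4.12 (cv2) and the standard library are available. Lean on these libraries where they do the work, as an engineer would, in place of code of your own. Each camera call takes 0.05 s, during which the arm holds its last target.

## Task

On the sorting tray, use the fingertips to sweep the three round steel washers through the narrow gate, one at a time, so that each drops into the slot behind it. Only push them along the deck: do not pick anything up. Leave the two hexagonal nuts on the deck and everything else where it is.

Things in the scene. Friction and masses are not known exactly. Their poses are not given: they have to be found in the camera images.
- tray: Fixed plywood sorting tray. Origin on the bench, z up. The flat deck is 60 mm above the bench and spans x -150 to 150, y -150 to 128 mm in the tray's axes, with low rims (12 mm high at the sides, 8 mm at the -y end). Across its +y end stands a wall 18 mm high and 8 mm thick (y 120 to 128), with the gate in its middle, at x = 0.
- gate (a point): Middle of the gate, at deck level, half-way through the wall: a gap 42 mm wide through which parts go along the tray's +y (axes as the tray's). 4 mm beyond this point the deck ends and the slot begins. Two guide battens, 18 mm high, flare from the gate's edges (tray x +-21, y 120) back to about x +-55, y 90 mm.
- slot (a point): Centre of the slot's floor, 5 mm above the bench, 55 mm below the deck. The slot is an open-topped pit behind the gate, tray x -40 to 40, y 128 to 184 mm; beyond it an end wall rises 18 mm above deck level.
- washer1_c (a point): thick flat steel washer, 32 mm outside, 14 mm hole, 8 mm thick, about 35 g, lying flat on the deck; this point is its centre, half-way up (4 mm above the deck), z along its axis
- washer2_c (a point): thick flat steel washer, 32 mm outside, 14 mm hole, 8 mm thick, about 35 g, lying flat on the deck; this point is its centre, half-way up (4 mm above the deck), z along its axis
- washer3_c (a point): thick flat steel washer, 32 mm outside, 14 mm hole, 8 mm thick, about 35 g, lying flat on the deck; this point is its centre, half-way up (4 mm above the deck), z along its axis
- nut1_c (a point): dark steel hexagonal nut, 24 mm across flats, 13 mm high, about 40 g, lying flat on the deck, to be left on the deck; this point is its centre, half-way up
- nut2_c (a point): dark steel hexagonal nut, 24 mm across flats, 13 mm high, about 40 g, lying flat on the deck, to be left on the deck; this point is its centre, half-way up
- pencil: bystander: flat green carpenter's pencil stub, 68 x 14 x 8 mm, lying on the deck beside a rim near the gate end; origin under the middle of its painted part, x along it
- paint_jar: bystander: white lidded jar, 68 mm across, 95 mm tall, on the bench; origin under its centre
- tin: bystander: tin, 74 mm across, 85 mm tall, on the bench; origin under its centre
- putty_knife: bystander: putty knife with a wooden handle lying on the bench along its x axis
- paint_brush: bystander: paint brush lying on the bench along its x axis
- sanding_block: bystander: cork sanding block 70 x 45 x 30 mm on the bench; origin under its centre
- washer1: the same washer, but at the point of its underside; origin under its centre
- washer2: the same washer, but at the point of its underside; origin under its centre
- washer3: the same washer, but at the point of its underside; origin under its centre
Mind the look-alikes: they are no part of the job. What is shaped like the washer2 but brown or purple is not meant.

How it is judged:
By the outcome, as a careful person would: the job done as asked, in the order asked, and still so for the second after the job is handed in, with the robot touching nothing.
It also fails if it takes over 72 s, if anything falls off the work surface, if the arm or the gripper's body presses on something with over 40 N, if the wrist force passes 120 N, or if a joint passes its speed limit or range.

## Working session

There is one attempt and no reset: what is moved stays moved. The work goes in short steps, Python scripts to look and compute and a tool call to move; the robot and the scene stay as the last step left them, time stands still between calls to the robot, and variables do not carry over. Pictures are saved under pics/ and viewed, and the job is handed in when it is done.

Besides the shell and the picture viewer there is one more tool, called after "Call:" in YAML: its name, and indented under it one key for each argument. arm_command: Moves the arm, as the interface text tells. Its arguments: {"type":"object","properties":{"steps":{"type":"array"},"squeeze":{"type":"number"}},"required":["steps"]}

```bash
mkdir -p pics
python3 - <<'E'
from bench import manip
import cv2,numpy as np
print(manip.observe())
for n in ["scene","side","wrist"]:
    c=manip.camera(n); cv2.imwrite(f"pics/{n}0.png",c["frame"][:,:,::-1]); print(n,c["mtx"].tolist(),c["R"].tolist(),c["t"].tolist())
E
```

```text
{'time_s': 0.0, 'qpos': array([ 1.25598312e+00,  2.41427028e-01,  3.71116395e-03,  1.33519618e+00,
       -1.61422637e-06,  1.57082603e+00]), 'qvel': array([-0.0006531 , -0.00127175,  0.00111723, -0.00022893, -0.0003251 ,
        0.00177506]), 'tau': array([ 2.46224545e-04, -3.72319937e+01,  2.52406883e+01,  1.71383901e-02,
        8.10894971e-05,  1.50944925e-05]), 'eef_pos': array([0.15473585, 0.47516978, 0.40380057]), 'eef_rot': array([-0.49246197, -3.10241862,  0.00328234]), 'contact_force': array([ 0.55389108, -0.46201123, -0.08212346]), 'moment': array([-0.03715312,  0.016612  , -0.00361829]), 'finger_gap': 0.08514385364973662}
scene [[534.2856228852903, 0.0, 282.46328980587657], [0.0, 534.2856228852903, 216.15518691167384], [0.0, 0.0, 1.0]] [[-0.6193978366726351, 0.7850608789714312, -0.005073089183490246], [0.5933215378053102, 0.4638680154178384, -0.6578723409968367], [-0.5141165944623864, -0.4104946778959747, -0.7531123732335554]] [0.3132471029091112, -0.2927754733562942, 1.6884006634036866]
side [[401.00724401367916, 0.0, 276.51209802013545], [0.0, 401.00724401367916, 206.0624498072759], [0.0, 0.0, 1.0]] [[0.8410563196975795, -0.5409401141981854, -0.0028390047581365327], [-0.2634112238305891, -0.40495781311602086, -0.8755704978791607], [0.4724815279530344, 0.737151926299826, -0.48308202543214335]] [-0.443201536454153, 0.24317178327679873, 0.5919708183076959]
wrist [[325.19226210127806, 0.0, 282.89795124740306], [0.0, 325.19226210127806, 208.03371922041796], [0.0, 0.0, 1.0]] [[0.31035275619595143, 0.9506190252894785, -0.0021530163162963617], [0.9068223931086662, -0.2953732077525612, 0.3007121804959589], [0.285226776580054, -0.09527925744696114, -0.9537125085800792]] [-0.49882042497995094, -0.03890329141188192, 0.37980095246510004]
```

View pics/scene0.png

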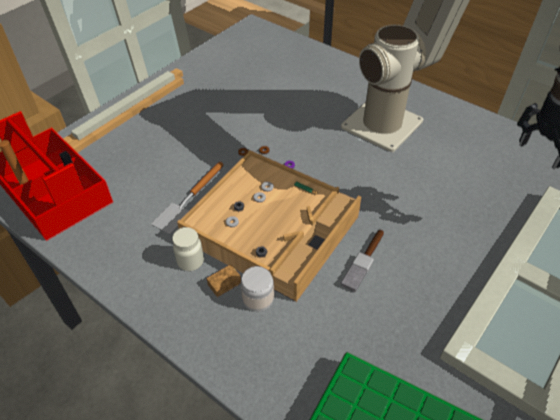

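View pics/side0.png

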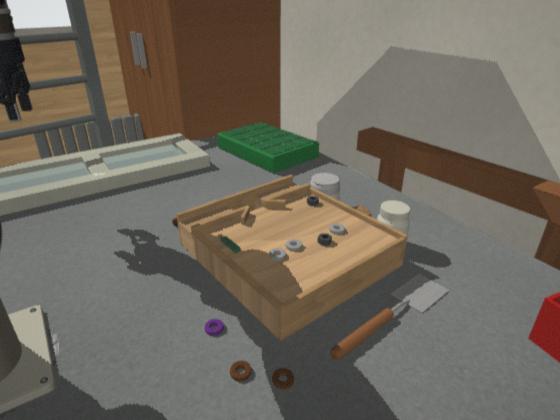

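View pics/wrist0.png

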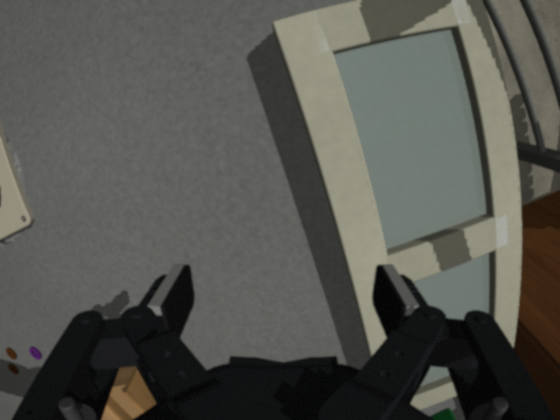

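The scene view shows the tray with grey washers near (267,186), (258,197) and (232,222), and dark nuts near (239,206) and (261,252). The brown and purple look-alike rings are off the tray, on the bench. Next I'll look at enlarged crops.

Run:
```python
import cv2
a=cv2.imread("pics/scene0.png")[145:305,170:370]; cv2.imwrite("pics/sc_crop.png",cv2.resize(a,(750,600),interpolation=cv2.INTER_CUBIC))
a=cv2.imread("pics/side0.png")[165:345,170:410]; cv2.imwrite("pics/si_crop.png",cv2.resize(a,(800,600),interpolation=cv2.INTER_CUBIC))
```

```text
(no output)
```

View pics/sc_crop.png

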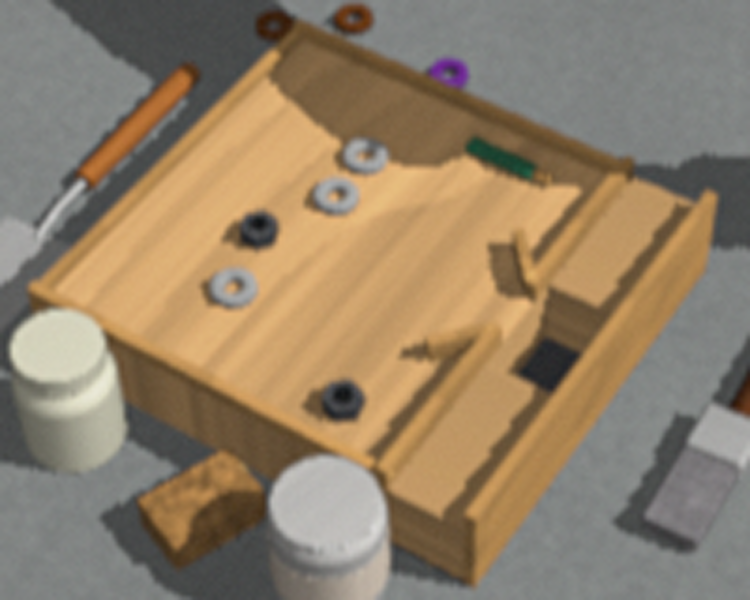

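View pics/si_crop.png

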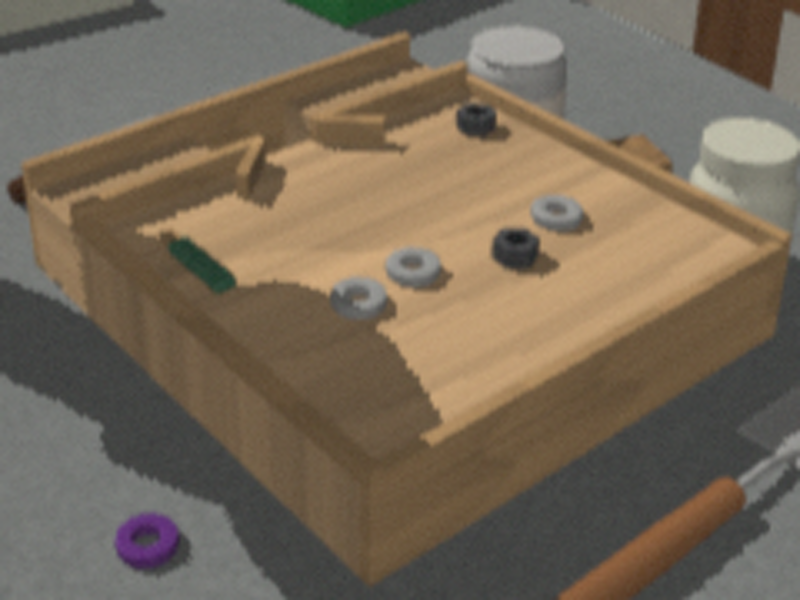

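```bash
cat > h.py <<'E'
import numpy as np
from scipy.optimize import least_squares
CAM={}
CAM["scene"]=(np.array([[534.2856,0,282.4633],[0,534.2856,216.1552],[0,0,1]]),np.array([[-0.6193978366726351, 0.7850608789714312, -0.005073089183490246], [0.5933215378053102, 0.4638680154178384, -0.6578723409968367], [-0.5141165944623864, -0.4104946778959747, -0.7531123732335554]]),np.array([0.3132471029091112, -0.2927754733562942, 1.6884006634036866]))
CAM["side"]=(np.array([[401.00724,0,276.5121],[0,401.00724,206.06245],[0,0,1]]),np.array([[0.8410563196975795, -0.5409401141981854, -0.0028390047581365327], [-0.2634112238305891, -0.40495781311602086, -0.8755704978791607], [0.4724815279530344, 0.737151926299826, -0.48308202543214335]]),np.array([-0.443201536454153, 0.24317178327679873, 0.5919708183076959]))
def proj(cam,X):
    K,R,t=CAM[cam]; p=np.atleast_2d(X)@R.T+t; q=p@K.T; return q[:,:2]/q[:,2:]
def onplane(cam,uv,z):
    K,R,t=CAM[cam]; C=-R.T@t; d=R.T@np.linalg.inv(K)@np.array([uv[0],uv[1],1]); return C+d*(z-C[2])/d[2]
def tri(a,b):
    return least_squares(lambda X:np.r_[proj("scene",X)[0]-a,proj("side",X)[0]-b],[0.3,0.3,0.06]).x
sc=lambda x,y:np.array([x/3.75+170-.37,y/3.75+145-.37])
si=lambda x,y:np.array([x/3.3333+170-.35,y/3.3333+165-.35])
E
python3 - <<'E'
from h import *
P=dict(A=((365,155),(358,297)),B=((335,196),(413,266)),C=((232,288),(556,213)),N1=((258,228),(516,245)),N2=((342,398),(477,117)),
 batU=((519,233),(247,160)),batL=((430,350),(383,120)),jU=((533,280),(262,140)),jL=((497,326),(305,115)), rimcorn=((297,27),(372,462)),rimR=((32,290),(786,238)), endA=((715,195),(25,163)),endB=((472,515),(408,37)))
for k,(a,b) in P.items():
    X=tri(sc(*a),si(*b)); e=proj("scene",X)[0]-sc(*a); f=proj("side",X)[0]-si(*b)
    print(k,(X*1000).round(1),np.abs(np.r_[e,f]).max().round(2), 'sc@64',(onplane("scene",sc(*a),.064)[:2]*1000).round(1),'si@64',(onplane("side",si(*b),.064)[:2]*1000).round(1))
E
```

```text
A [483.6 -69.5  64.1] 0.01 sc@64 [483.5 -69.6] si@64 [483.7 -69.4]
B [526.8 -60.8  63.7] 0.07 sc@64 [527.2 -60.7] si@64 [526.5 -61.1]
C [633.3 -61.   63.1] 0.23 sc@64 [634.3 -60.9] si@64 [632.1 -61.8]
N1 [585.5 -80.6  67.9] 0.09 sc@64 [582.8 -83.1] si@64 [589.5 -76.2]
N2 [662.5  58.1  68. ] 0.13 sc@64 [660.   56.2] si@64 [667.5  63.8]
batU [490.6  69.9  82.3] 0.22 sc@64 [476.3  60.7] si@64 [505.5  97.9]
batL [600.6  80.9  73.5] 0.03 sc@64 [594.5  76.2] si@64 [610.6  95.6]
jU [515.6  98.3  76.2] 0.8 sc@64 [504.7  93.4] si@64 [526.8 116.2]
jL [557.8 106.3  77.6] 1.2 sc@64 [551.5  98.4] si@64 [569.4 131.2]
rimcorn [ 414.6 -189.4   70.5] 0.63 sc@64 [ 410.9 -195.4] si@64 [ 418.2 -183.1]
rimR [ 720.9 -161.8   69.1] 0.23 sc@64 [ 718. -165.] si@64 [ 727.9 -157.1]
endA [375.6 152.1  76.6] 0.29 sc@64 [363.8 146.9] si@64 [382.5 173.2]
endB [687.5 179.7  75.6] 0.65 sc@64 [680.  175.7] si@64 [703.  198.9]
```

```bash
cat >> h.py <<'E'
TO=np.array([548.5,-17.5]); YAW=np.deg2rad(5.3)
def t2w(x,y,z=60):
    c,s=np.cos(YAW),np.sin(YAW); return np.array([TO[0]+c*x-s*y,TO[1]+s*x+c*y,z])/1000
def w2t(X):
    c,s=np.cos(YAW),np.sin(YAW); d=np.array(X[:2])*1000-TO; return np.array([c*d[0]+s*d[1],-s*d[0]+c*d[1]])
E
python3 - <<'E'
from h import *
import cv2
L=[[(-21,120,78),(-55,90,78)],[(21,120,78),(55,90,78)],[(-150,120,78),(-21,120,78)],[(21,120,78),(150,120,78)],[(-150,-150,68),(150,-150,68)],[(-150,-150,72),(-150,120,72)],[(150,-150,72),(150,120,72)],[(-40,128,60),(-40,184,60)],[(40,128,60),(40,184,60)],[(-40,128,60),(40,128,60)],[(-40,184,78),(40,184,78)],[(0,120,60),(0,-150,60)]]
for n,o,s,sh in (("scene",(170,145),3.75,(750,600)),("side",(170,165),3.3333,(800,600))):
    im=cv2.imread(f"pics/{n}0.png"); a=im[o[1]:o[1]+int(sh[1]/s+.5),o[0]:o[0]+int(sh[0]/s+.5)]; a=cv2.resize(a,sh,interpolation=cv2.INTER_CUBIC)
    for l in L:
        q=[((proj(n,t2w(*p))[0]-o+.5)*s).astype(int) for p in l]; cv2.line(a,tuple(map(int,q[0])),tuple(map(int,q[1])),(0,0,255),1)
    cv2.imwrite(f"pics/ov_{n}.png",a)
for k,X in dict(A=(.4836,-.0695),B=(.5268,-.0608),C=(.6333,-.061),N1=(.5855,-.0806),N2=(.6625,.0581)).items(): print(k,w2t(X))
E
```

```text
A [-69.42580346 -45.78283318]
B [-25.60687239 -41.11043768]
C [ 80.41933385 -51.14705019]
N1 [ 31.01322976 -66.24794019]
N2 [120.495832    64.74654021]
```

View pics/ov_scene.png

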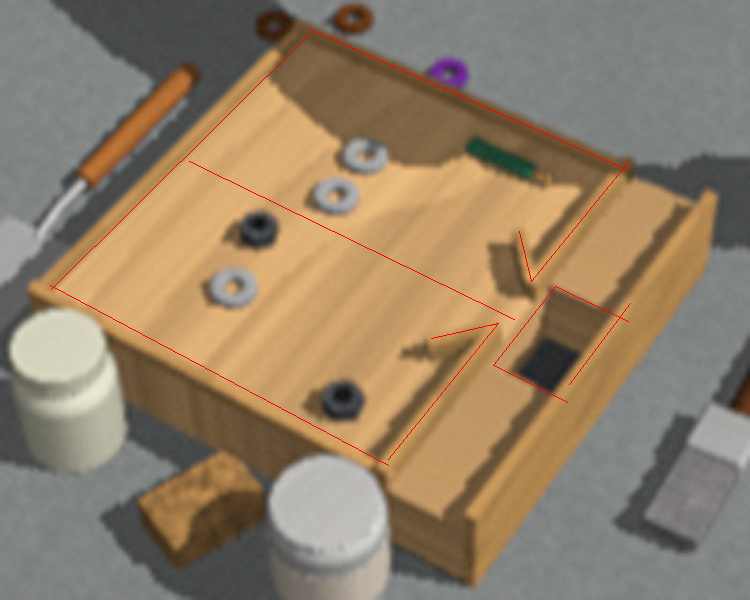

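View pics/ov_side.png

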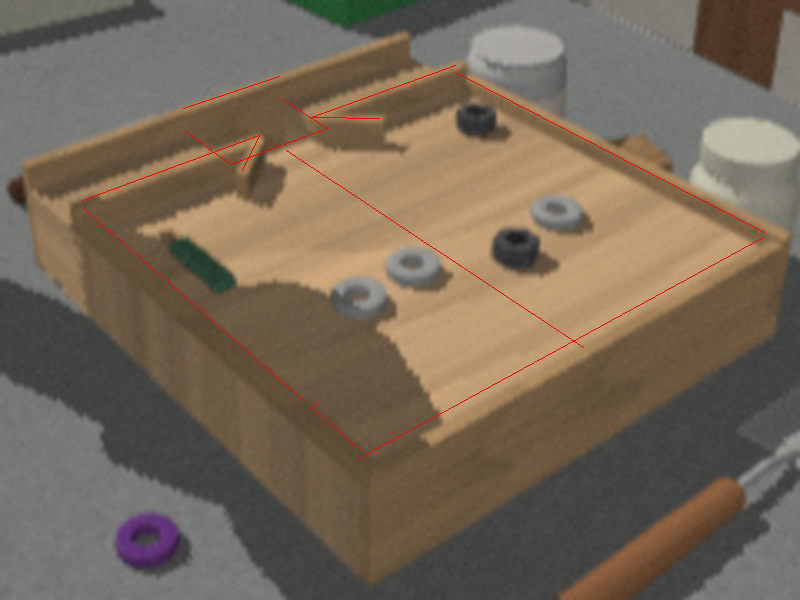

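```bash
cat >> h.py <<'E'
def yaw_of(rv):
    from scipy.spatial.transform import Rotation as Ro
    R=Ro.from_rotvec(rv).as_matrix(); return np.arctan2(R[1,1],R[0,1])
def plan(start,tgts):
    """start (x,y,z mm world, yaw rad); tgts: (x,y,z,yaw,hand,n)"""
    cur=np.array(start,float); out=[]
    for T in tgts:
        n=T[5]; s=cur.copy(); g=np.array(T[:4])
        for i in range(n):
            nx=s+(g-s)*(i+1)/n; d=nx[:3]-cur[:3]; th=cur[3]
            yx,yy=np.cos(th),np.sin(th); xx,xy=-np.sin(th),np.cos(th)
            r=[round(d[0]*xx+d[1]*xy,1),round(d[0]*yx+d[1]*yy,1),round(-d[2],1),round(np.rad2deg(-(nx[3]-cur[3])),1),T[4]]
            out.append(r)
            cur[:2]+=r[0]*np.array([xx,xy])+r[1]*np.array([yx,yy]); cur[2]-=r[2]; cur[3]-=np.deg2rad(r[3])
    for k in range(0,len(out),10):
        print([float(v) for r in out[k:k+10] for v in r])
    print("end",cur.round(2)); return cur
def W(tx,ty,z,dyaw,hand,n): # tray coords of TCP, dyaw deg rel. tray
    p=t2w(tx,ty)*1000; return (p[0],p[1],z,YAW+np.deg2rad(dyaw),hand,n)
def now():
    from bench import manip
    o=manip.observe(); p=o["eef_pos"]*1000; y=yaw_of(o["eef_rot"])
    print("t",round(o["time_s"],2),"pos",p.round(1),"yaw",np.rad2deg(y).round(2),"tray",w2t(p/1000).round(1),"F",o["contact_force"].round(1),"gap",round(o["finger_gap"]*1000,1),'rv',o["eef_rot"].round(3),'q',o['qpos'].round(2)); return (*p,y)
E
python3 - <<'E'
from h import *
s=now()
plan(s,[W(-33.8,-78.2,300,-12.4,0.72,18)])
E
```

```text
t 0.15 pos [154.7 475.3 404. ] yaw 71.97 tray [-346.6  527. ] F [-0.6  0.3  0.2] gap 85.2 rv [-4.920e-01 -3.102e+00  3.000e-03] q [1.26 0.24 0.   1.34 0.   1.57]
[-29.3, -24.0, 5.8, 4.4, 0.72, -31.0, -21.7, 5.8, 4.4, 0.72, -32.6, -19.2, 5.7, 4.4, 0.72, -34.0, -16.7, 5.8, 4.4, 0.72, -35.1, -14.0, 5.8, 4.4, 0.72, -36.2, -11.3, 5.8, 4.4, 0.72, -36.8, -8.4, 5.7, 4.3, 0.72, -37.5, -5.7, 5.8, 4.4, 0.72, -37.7, -2.8, 5.8, 4.4, 0.72, -37.9, 0.1, 5.8, 4.4, 0.72]
[-37.7, 3.0, 5.8, 4.4, 0.72, -37.4, 5.9, 5.7, 4.4, 0.72, -36.8, 8.7, 5.8, 4.4, 0.72, -36.0, 11.6, 5.8, 4.4, 0.72, -35.1, 14.3, 5.8, 4.4, 0.72, -33.8, 16.9, 5.8, 4.4, 0.72, -32.5, 19.5, 5.7, 4.4, 0.72, -30.9, 21.9, 5.8, 4.4, 0.72]
end [ 5.2210e+02 -9.8530e+01  3.0001e+02 -1.2000e-01]
```

Call:
arm_command:
  steps: [-29.3,-24.0,5.8,4.4,0.72,-31.0,-21.7,5.8,4.4,0.72,-32.6,-19.2,5.7,4.4,0.72,-34.0,-16.7,5.8,4.4,0.72,-35.1,-14.0,5.8,4.4,0.72,-36.2,-11.3,5.8,4.4,0.72,-36.8,-8.4,5.7,4.3,0.72,-37.5,-5.7,5.8,4.4,0.72,-37.7,-2.8,5.8,4.4,0.72,-37.9,0.1,5.8,4.4,0.72]
  squeeze: 40

```text
time_s: 1.15
eef_pos: [0.3593, 0.1552, 0.3466]
eef_rot: [1.621, 2.691, 0.0]
contact_force: [0.5, 0.6, -0.1]
finger_gap: 0.012
```

Call:
arm_command:
  steps: [-37.7,3.0,5.8,4.4,0.72,-37.4,5.9,5.7,4.4,0.72,-36.8,8.7,5.8,4.4,0.72,-36.0,11.6,5.8,4.4,0.72,-35.1,14.3,5.8,4.4,0.72,-33.8,16.9,5.8,4.4,0.72,-32.5,19.5,5.7,4.4,0.72,-30.9,21.9,5.8,4.4,0.72]

```text
time_s: 1.95
eef_pos: [0.5227, -0.0999, 0.3001]
eef_rot: [-2.359, -2.074, 0.0]
contact_force: [0.9, 1.6, 0.5]
finger_gap: 0.0121
```

Run:
```python
from h import *
import cv2
from bench import manip
now()
for n in ["scene","side","wrist"]:
    c=manip.camera(n); cv2.imwrite(f"pics/{n}1.png",c["frame"][:,:,::-1])
    if n=="wrist": np.savez("w1.npz",R=c["R"],t=c["t"],K=c["mtx"]); print(-c["R"].T@c["t"])
now()
a=cv2.imread("pics/side1.png")[100:320,130:420]; cv2.imwrite("pics/si1c.png",cv2.resize(a,(790,600),interpolation=cv2.INTER_CUBIC))
```

```text
t 1.95 pos [522.7 -99.9 300.1] yaw -7.33 tray [-33.3 -79.6] F [0.9 1.6 0.5] gap 12.1 rv [-2.359 -2.074  0.   ] q [-0.19  0.37 -0.09  1.11  0.    1.51]
[ 0.53398841 -0.02554652  0.26821194]
t 2.1 pos [ 522.6 -100.1  299.6] yaw -7.3 tray [-33.4 -79.8] F [-0.3 -0.6  0.1] gap 12.1 rv [-2.357e+00 -2.075e+00  1.000e-03] q [-0.19  0.37 -0.09  1.11  0.    1.51]
```

View pics/si1c.png

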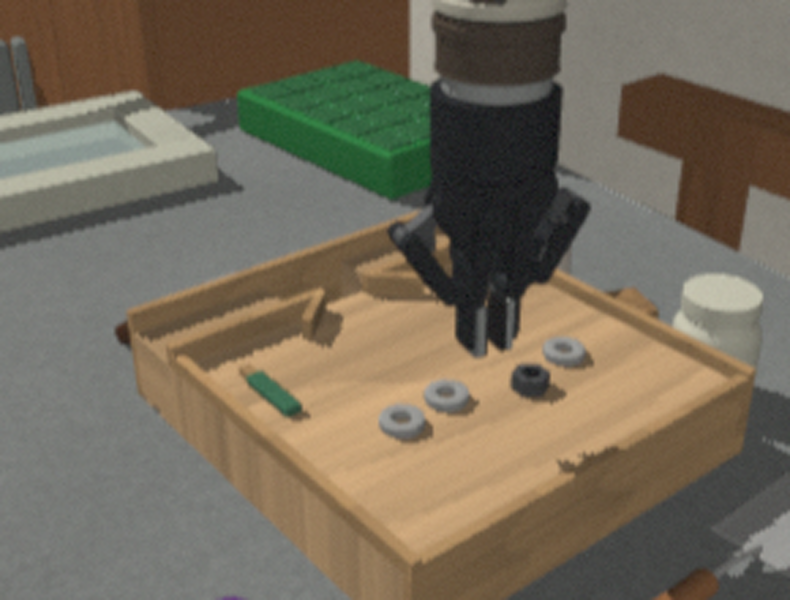

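View pics/wrist1.png

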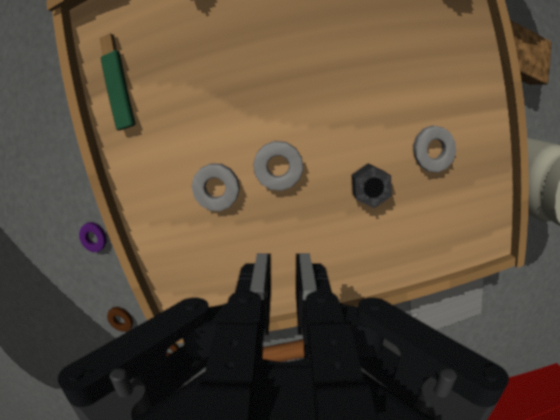

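```bash
cat >> h.py <<'E'
def wray(uv,D):
    K,R,t=D["K"],D["R"],D["t"]; p=np.array([uv[0]-K[0,2],uv[1]-K[1,2]]); r=np.hypot(*p); th=r/K[0,0]
    d=np.r_[p/max(r,1e-9)*np.sin(th),np.cos(th)]; return -R.T@t, R.T@d
def wplane(uv,D,z):
    C,d=wray(uv,D); return C+d*(z-C[2])/d[2]
E
python3 - <<'E'
from h import *
import cv2
D=np.load("w1.npz")
for k,uv in dict(A=(215,188),B=(278,167),C=(435,148),N1=(372,186)).items():
    print(k,w2t(wplane(uv,D,.068 if k!='N1' else .073)).round(1))
im=cv2.imread("pics/scene1.png"); cv2.imwrite("pics/sc1c.png",cv2.resize(im[130:290,170:370],(750,600),interpolation=cv2.INTER_CUBIC))
y=np.array([np.cos(np.deg2rad(-7.3)),np.sin(np.deg2rad(-7.3))]); x=np.array([-y[1],y[0]])
c=np.array([.5226,-.1001])
a=cv2.imread("pics/si1c.png"); b=cv2.imread("pics/sc1c.png")
for z in (.1266,):
  for sx in(-.011,.011):
    for sy in(-.0205,-.006,.006,.0205):
      X=np.r_[c+sx*x+sy*y,z]
      q=(proj("side",X)[0]-[130,100]+.5)*2.724; cv2.circle(a,(int(q[0]),int(q[1])),2,(0,0,255),-1)
      q=(proj("scene",X)[0]-[170,130]+.5)*3.75; cv2.circle(b,(int(q[0]),int(q[1])),2,(0,0,255),-1)
cv2.imwrite("pics/tipA.png",np.hstack([cv2.resize(a[250:450,380:600],(440,400)),cv2.resize(b[20:220,200:380],(360,400))]))
E
```

```text
A [-68.9 -45.7]
B [-26.3 -41.7]
C [ 78.5 -50.2]
N1 [ 29.3 -65.2]
```

View pics/tipA.png

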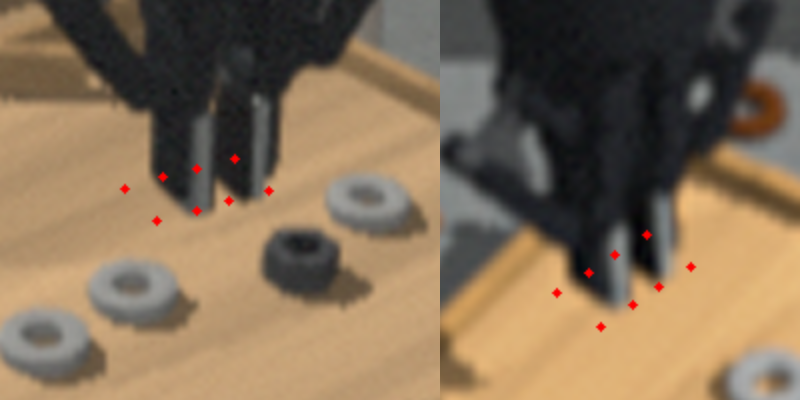

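Run:
```python
from h import *
s=now()
s=plan(s,[W(-33.4,-79.8,237,-12.6,0.62,6)])
```

```text
t 2.1 pos [ 522.6 -100.1  299.6] yaw -7.3 tray [-33.4 -79.8] F [-0.3 -0.6  0.1] gap 12.1 rv [-2.357e+00 -2.075e+00  1.000e-03] q [-0.19  0.37 -0.09  1.11  0.    1.51]
[0.0, -0.0, 10.4, -0.0, 0.62, 0.0, -0.0, 10.5, -0.0, 0.62, 0.0, -0.0, 10.4, -0.0, 0.62, 0.0, -0.0, 10.4, -0.0, 0.62, 0.0, -0.0, 10.4, -0.0, 0.62, 0.0, -0.0, 10.5, -0.0, 0.62]
end [ 5.2261e+02 -1.0007e+02  2.3695e+02 -1.3000e-01]
```

Call:
arm_command:
  steps: [0,0,14,0,0.62,0,0,14,0,0.62,0,0,14,0,0.62,0,0,12,0,0.62,0,0,8,0,0.62,0,0,0,0,0.62]

```text
time_s: 2.7
eef_pos: [0.5214, -0.0978, 0.2376]
eef_rot: [-2.353, -2.079, 0.002]
contact_force: [-0.2, 0.6, -0.8]
finger_gap: 0.0164
```

Run:
```python
from h import *
import cv2
from bench import manip
s=now()
c=manip.camera("side"); cv2.imwrite("pics/si2.png",cv2.resize(c["frame"][140:320,150:390,::-1],(800,600),interpolation=cv2.INTER_CUBIC))
```

```text
t 2.7 pos [521.4 -97.8 237.6] yaw -7.08 tray [-34.4 -77.4] F [-0.2  0.6 -0.8] gap 16.4 rv [-2.353e+00 -2.079e+00  2.000e-03] q [-0.19  0.43 -0.18  0.96  0.    1.51]
```

View pics/si2.png

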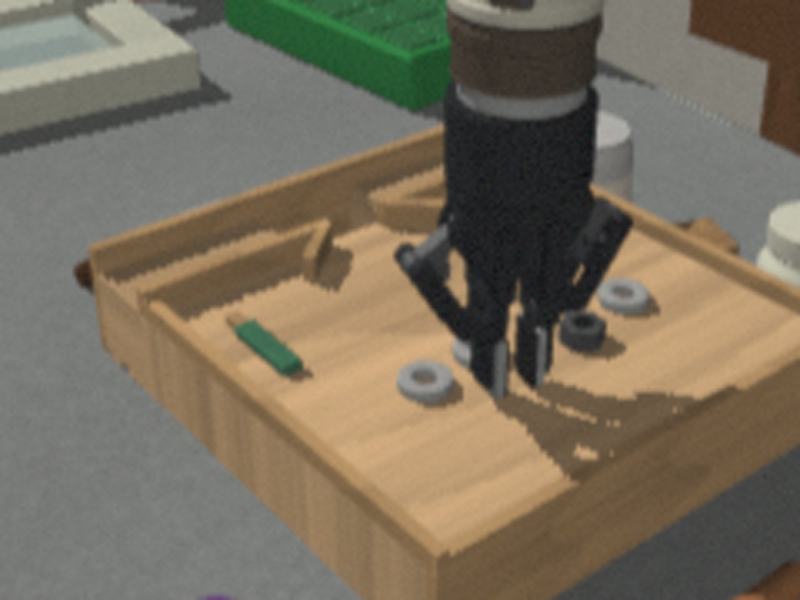

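The fingertips are about 4 mm above the deck, just behind washer B, and clear of A and the nut. I'll push B now.

Run:
```python
from h import *
s=now()
s=plan(s,[W(-5.4,45,237,-12.4,0.62,14),W(0,52,237,0,.62,3)])
```

```text
t 2.75 pos [521.8 -97.9 238.4] yaw -7.1 tray [-34.  -77.6] F [ 0.6 -0.8 -0. ] gap 16.1 rv [-2.354e+00 -2.079e+00  1.000e-03] q [-0.19  0.43 -0.18  0.96  0.    1.51]
[9.0, 0.1, 0.1, 0.0, 0.62, 9.0, 0.1, 0.1, 0.0, 0.62, 9.0, 0.1, 0.1, 0.0, 0.62, 9.0, 0.2, 0.1, 0.0, 0.62, 9.0, 0.1, 0.1, 0.0, 0.62, 9.0, 0.1, 0.1, 0.0, 0.62, 9.0, 0.1, 0.1, 0.0, 0.62, 9.0, 0.1, 0.1, 0.0, 0.62, 8.9, 0.1, 0.1, 0.0, 0.62, 9.0, 0.1, 0.1, 0.0, 0.62]
[9.0, 0.1, 0.1, 0.0, 0.62, 9.0, 0.2, 0.1, 0.0, 0.62, 9.0, 0.1, 0.1, 0.0, 0.62, 9.0, 0.1, 0.1, 0.0, 0.62, 2.7, 1.2, 0.0, -4.1, 0.62, 2.5, 1.5, 0.0, -4.2, 0.62, 2.5, 1.6, 0.0, -4.1, 0.62]
end [5.4369e+02 3.4270e+01 2.3701e+02 9.0000e-02]
```

Call:
arm_command:
  steps: [6,0.1,0.1,0,0.62,9,0.1,0.1,0,0.62,9,0.1,0.1,0,0.62,9,0.1,0.1,0,0.62,9,0.1,0.1,0,0.62,9,0.1,0.1,0,0.62,9,0.1,0.1,0,0.62,9,0.1,0,0,0.62,9,0.1,0,0,0.62]

```text
time_s: 3.65
eef_pos: [0.5331, -0.0206, 0.2386]
eef_rot: [2.355, 2.078, 0.001]
contact_force: [-0.1, -3.3, 4.9]
finger_gap: 0.0165
```

```bash
cat > look.py <<'E'
from h import *
import cv2,sys
from bench import manip
k=sys.argv[1]
s=now()
c=manip.camera("wrist"); np.savez("w.npz",R=c["R"],t=c["t"],K=c["mtx"]); cv2.imwrite(f"pics/w{k}.png",c["frame"][:,:,::-1])
if len(sys.argv)>2:
  c=manip.camera("scene"); cv2.imwrite(f"pics/s{k}.png",cv2.resize(c["frame"][130:290,170:370,::-1],(750,600),interpolation=cv2.INTER_CUBIC))
  cv2.imwrite(f"pics/sraw{k}.png",c["frame"][:,:,::-1])
E
python3 look.py 3
```

```text
t 3.65 pos [533.1 -20.6 238.6] yaw -7.15 tray [-15.6  -1.6] F [-0.1 -3.3  4.9] gap 16.5 rv [2.355e+00 2.078e+00 1.000e-03] q [-0.04  0.44 -0.18  0.96 -0.    1.66]
```

View pics/w3.png

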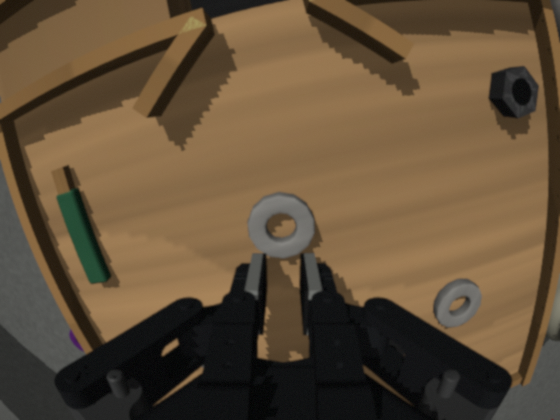

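The washer at pixel (281,225) is caged between the fingertips, on course for the gate. Continuing.

Call:
arm_command:
  steps: [9,0,0.3,0,0.62,9,0,0.3,0,0.62,9,0,0,0,0.62,9,0,0,0,0.62,9,0,0,0,0.62,2.7,1.2,0,-4.1,0.62,2.5,1.5,0,-4.2,0.62,2.5,1.6,0,-4.1,0.62]

```text
time_s: 4.5
eef_pos: [0.543, 0.0318, 0.2372]
eef_rot: [-2.113, -2.324, 0.0]
contact_force: [-0.2, -0.9, 0.1]
finger_gap: 0.0163
```

```bash
python3 look.py 4
```

```text
t 4.5 pos [543.   31.8 237.2] yaw 5.46 tray [-0.9 49.6] F [-0.2 -0.9  0.1] gap 16.3 rv [-2.113 -2.324  0.   ] q [ 0.06  0.46 -0.15  0.97  0.    1.53]
```

View pics/w4.png

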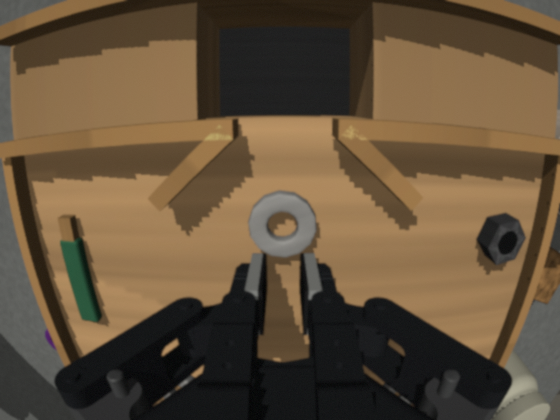

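Washer is caged at (282,225) and lined up with the gate, whose edges are at columns 238 and 332. Pushing straight through.

Call:
arm_command:
  steps: [9,0.5,0,0,0.62,9,0.5,0,0,0.62,9,0,0,0,0.62,9,0,0,0,0.62,9,0,0,0,0.62,9,0,0,0,0.62,9,0,0,0,0.62,4,0,0,0,0.62,0,0,0,0,0.62]

```text
time_s: 5.45
eef_pos: [0.5383, 0.094, 0.2375]
eef_rot: [2.115, 2.307, -0.016]
contact_force: [2.2, -19.1, 2.0]
finger_gap: 0.016
```

```bash
python3 look.py 5 1
```

```text
t 5.45 pos [538.3  94.  237.5] yaw 4.96 tray [1.00e-01 1.12e+02] F [  2.2 -19.1   2. ] gap 16.0 rv [ 2.115  2.307 -0.016] q [ 0.18  0.46 -0.14  0.97 -0.02  1.66]
```

View pics/w5.png

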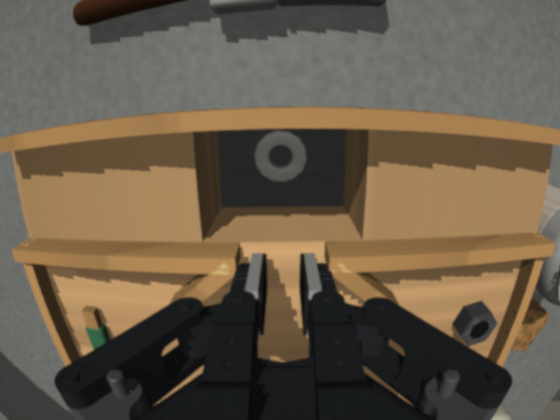

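View pics/s5.png

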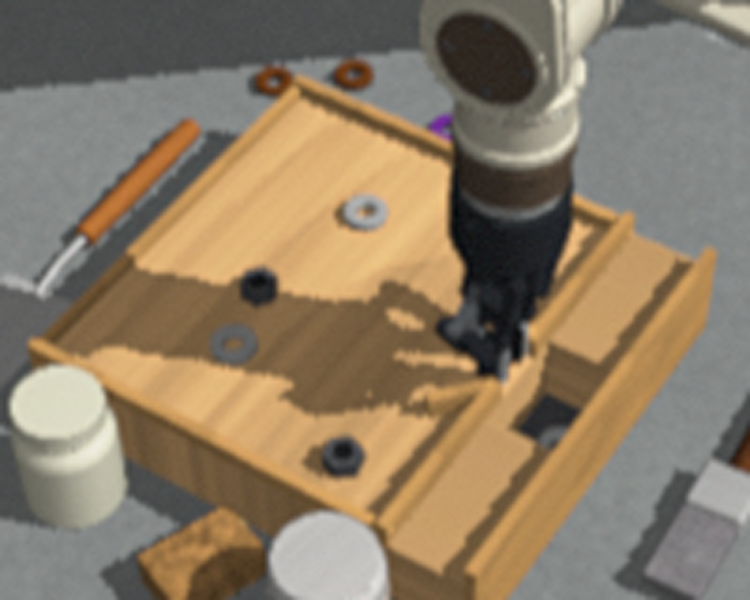

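Washer 1 of 3 lies in the slot at wrist pixel (280,155). The 19 N means the fingers were wedging at the battens, so I'll stop a little earlier next time. Now A.

Run:
```python
from h import *
s=now()
s=plan(s,[W(0,80,240,0,.62,3),W(0,70,277,0,.62,3),W(-88.7,-78.3,277,-30.9,0.62,7),W(-88.7,-78.3,238,-30.9,.62,4)])
```

```text
t 5.55 pos [538.3  93.8 237.5] yaw 4.93 tray [1.000e-01 1.118e+02] F [  0.4 -18.7   2.5] gap 16.6 rv [ 2.117  2.307 -0.015] q [ 0.18  0.46 -0.14  0.97 -0.01  1.66]
[-10.6, 0.0, -0.8, -0.1, 0.62, -10.6, 0.0, -0.9, -0.1, 0.62, -10.6, 0.0, -0.8, -0.2, 0.62, -3.3, 0.0, -12.3, 0.0, 0.62, -3.3, 0.0, -12.4, 0.0, 0.62, -3.4, 0.0, -12.3, 0.0, 0.62, -21.2, -12.7, -0.0, 4.4, 0.62, -22.1, -11.0, -0.0, 4.4, 0.62, -22.8, -9.3, -0.0, 4.5, 0.62, -23.5, -7.4, -0.0, 4.4, 0.62]
[-24.1, -5.7, -0.0, 4.4, 0.62, -24.4, -3.8, -0.0, 4.4, 0.62, -24.6, -1.9, -0.0, 4.4, 0.62, 0.0, 0.0, 9.7, 0.0, 0.62, 0.0, 0.0, 9.8, 0.0, 0.62, 0.0, 0.0, 9.7, 0.0, 0.62, 0.0, 0.0, 9.8, 0.0, 0.62]
end [ 4.6736e+02 -1.0369e+02  2.3798e+02 -4.5000e-01]
```

Call:
arm_command:
  steps: [-14,0,-0.8,0,0.62,-12,0,-0.9,0,0.62,-10.6,0,-0.8,0,0.62,-3.3,0,-12.3,0,0.62,-3.3,0,-12.4,0,0.62,-3.4,0,-12.3,0,0.62,-21.2,-12.7,0,4.4,0.62,-22.1,-11.0,0,4.4,0.62,-22.8,-9.3,0,4.5,0.62,-23.5,-7.4,0,4.4,0.62]

```text
time_s: 6.55
eef_pos: [0.4994, -0.0379, 0.2784]
eef_rot: [2.45, 1.964, 0.003]
contact_force: [0.7, -0.5, 0.7]
finger_gap: 0.0164
```

Call:
arm_command:
  steps: [-24.1,-5.7,0,4.4,0.62,-24.4,-3.8,0,4.4,0.62,-24.6,-1.9,0,4.4,0.62,0,0,0,0,0.62]

```text
time_s: 6.95
eef_pos: [0.4666, -0.106, 0.2782]
eef_rot: [2.661, 1.668, 0.001]
contact_force: [0.7, 0.3, 0.3]
finger_gap: 0.0161
```

```bash
python3 look.py 6; python3 -c "
from h import *
D=np.load('w.npz')
s=now();plan(s,[W(-88.7,-78.3,277,-30.9,0.62,1)])"
```

```text
t 6.95 pos [ 466.6 -106.   278.2] yaw -25.85 tray [-89.7 -80.5] F [0.7 0.3 0.3] gap 16.1 rv [2.661e+00 1.668e+00 1.000e-03] q [-0.22  0.3  -0.27  1.   -0.    1.8 ]
t 7.0 pos [ 467.2 -105.   278.2] yaw -25.71 tray [-89.  -79.7] F [0.9 0.2 0.3] gap 16.5 rv [2.659e+00 1.671e+00 2.000e-03] q [-0.22  0.3  -0.27  1.    0.    1.8 ]
[1.3, -0.5, 1.2, -0.1, 0.62]
end [ 4.6736e+02 -1.0366e+02  2.7696e+02 -4.5000e-01]
```

View pics/w6.png

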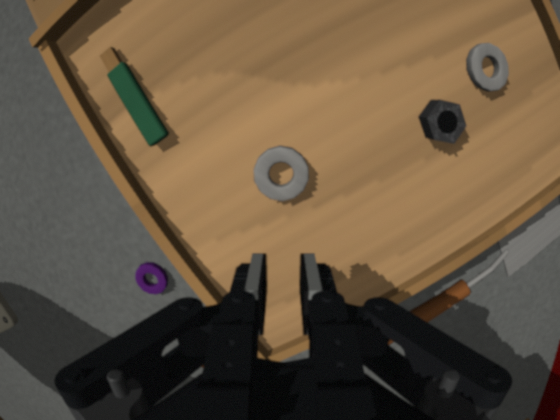

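Washer A at (281,174) sits centred ahead of the fingertips. Descend and push.

Call:
arm_command:
  steps: [0,0,14,0,0.62,0,0,14,0,0.62,0,0,10,0,0.62,0,0,2,0,0.62,6,0,0,0,0.62,9,0,0,0,0.62,9,0,0,0,0.62,9,0,0,0,0.62,9,0,0,0,0.62,9,0,0,0,0.62]

```text
time_s: 8.0
eef_pos: [0.4899, -0.0575, 0.2371]
eef_rot: [2.658, 1.674, 0.0]
contact_force: [-0.3, -0.7, -0.9]
finger_gap: 0.0164
```

```bash
python3 look.py 7; python3 -c "
from h import *
s=now();plan(s,[W(-12.8,48.5,237.5,-30.9,0.62,10),W(0,52,237.5,0,0.62,6)])"
```

```text
t 8.0 pos [489.9 -57.5 237.1] yaw -25.61 tray [-62.1 -34.4] F [-0.3 -0.7 -0.9] gap 16.4 rv [2.658 1.674 0.   ] q [-0.12  0.37 -0.29  0.92 -0.    1.9 ]
t 8.05 pos [490.4 -56.6 237.1] yaw -25.55 tray [-61.5 -33.6] F [0.8 1.  0.1] gap 16.5 rv [-2.657e+00 -1.675e+00 -2.000e-03] q [-0.12  0.37 -0.29  0.91  0.    1.9 ]
[9.5, -0.0, -0.0, 0.0, 0.62, 9.6, -0.1, -0.1, 0.0, 0.62, 9.5, 0.0, -0.0, 0.0, 0.62, 9.6, -0.0, -0.0, 0.0, 0.62, 9.5, -0.1, -0.1, 0.0, 0.62, 9.6, 0.0, -0.0, 0.0, 0.62, 9.5, -0.0, -0.1, 0.0, 0.62, 9.5, -0.0, 0.0, 0.0, 0.62, 9.6, -0.1, -0.0, 0.0, 0.62, 9.5, -0.0, -0.1, 0.1, 0.62]
[1.6, 1.5, 0.0, -5.2, 0.62, 1.5, 1.7, 0.0, -5.1, 0.62, 1.3, 1.8, 0.0, -5.2, 0.62, 1.1, 1.9, 0.0, -5.1, 0.62, 1.0, 2.0, 0.0, -5.2, 0.62, 0.7, 2.0, 0.0, -5.1, 0.62]
end [5.4366e+02 3.4240e+01 2.3753e+02 9.0000e-02]
```

View pics/w7.png

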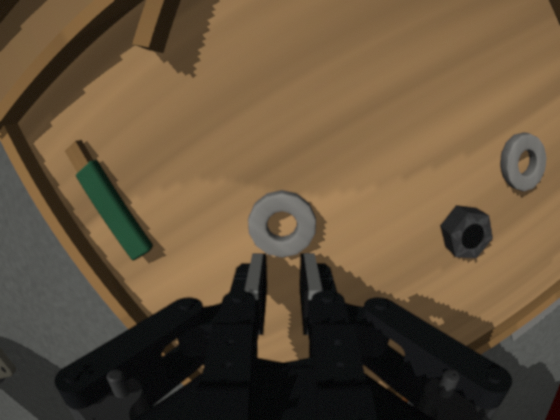

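Call:
arm_command:
  steps: [9.5,0,0,0,0.62,9.5,0,0,0,0.62,9.5,0,0,0,0.62,9.5,0,0,0,0.62,9.5,0,0,0,0.62,9.5,0,0,0,0.62,9.5,0,0,0,0.62,9.5,0,0,0,0.62,9.5,0,0,0,0.62,8.5,0,0,0,0.62]

```text
time_s: 9.05
eef_pos: [0.5304, 0.0272, 0.2369]
eef_rot: [-2.659, -1.673, -0.0]
contact_force: [-0.5, -0.8, -0.7]
finger_gap: 0.0164
```

Call:
arm_command:
  steps: [1.6,1.5,0,-5.2,0.62,1.5,1.7,0,-5.1,0.62,1.3,1.8,0,-5.2,0.62,1.1,1.9,0,-5.1,0.62,1.0,2.0,0,-5.2,0.62,0.7,2.0,0,-5.1,0.62]

```text
time_s: 9.65
eef_pos: [0.5427, 0.0315, 0.2368]
eef_rot: [-2.113, -2.325, 0.0]
contact_force: [0.7, -0.5, -0.1]
finger_gap: 0.0164
```

```bash
python3 look.py 8; python3 -c "
from h import *
s=now();plan(s,[W(0.5,110,237.5,0,0.62,7)])"
```

```text
t 9.65 pos [542.7  31.5 236.8] yaw 5.47 tray [-1.3 49.3] F [ 0.7 -0.5 -0.1] gap 16.4 rv [-2.113 -2.325  0.   ] q [ 0.06  0.45 -0.15  0.97  0.    1.53]
t 9.7 pos [543.   31.6 236.9] yaw 5.61 tray [-0.9 49.4] F [ 1.   0.  -0.1] gap 16.2 rv [2.110e+00 2.327e+00 1.000e-03] q [ 0.06  0.46 -0.15  0.97  0.    1.53]
[8.7, 0.3, -0.1, 0.0, 0.62, 8.6, 0.2, -0.1, 0.1, 0.62, 8.7, 0.2, -0.1, 0.0, 0.62, 8.7, 0.3, -0.1, 0.1, 0.62, 8.6, 0.2, -0.0, 0.0, 0.62, 8.7, 0.2, -0.1, 0.1, 0.62, 8.6, 0.2, -0.1, 0.0, 0.62]
end [5.3881e+02 9.2030e+01 2.3748e+02 9.0000e-02]
```

View pics/w8.png

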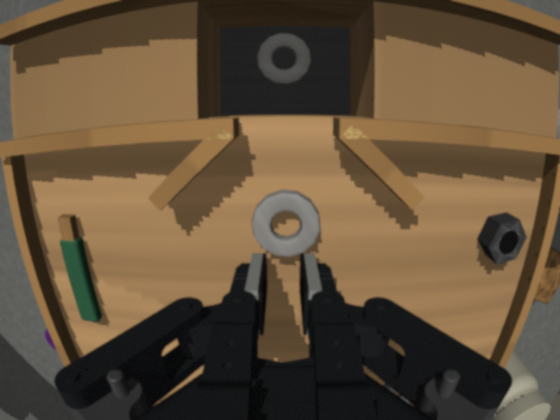

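Washer A is at (286,224), centred on the gate; the first one is visible in the slot at (283,58).

Call:
arm_command:
  steps: [9,0.2,0,0,0.62,9,0.2,0,0,0.62,9,0.2,0,0,0.62,9,0.2,0,0,0.62,9,0,0,0,0.62,9,0,0,0,0.62,6.5,0,0,0,0.62,0,0,0,0,0.62]

```text
time_s: 10.5
eef_pos: [0.5379, 0.0908, 0.237]
eef_rot: [2.114, 2.317, -0.006]
contact_force: [0.5, -6.5, -0.5]
finger_gap: 0.0162
```

```bash
python3 look.py 9
```

```text
t 10.5 pos [537.9  90.8 237. ] yaw 5.26 tray [ -0.6 108.8] F [ 0.5 -6.5 -0.5] gap 16.2 rv [ 2.114  2.317 -0.006] q [ 0.17  0.46 -0.14  0.97 -0.01  1.65]
```

View pics/w9.png

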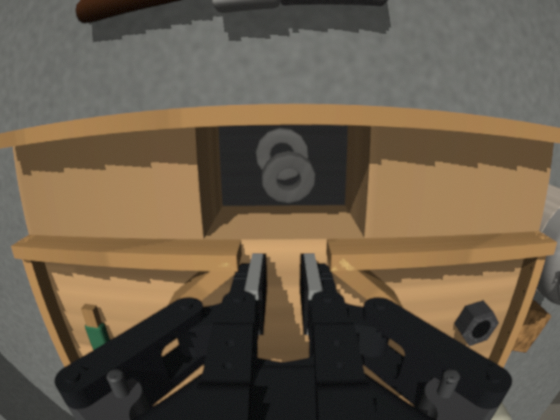

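Two are in. Now C.

Run:
```python
from h import *
s=now()
s=plan(s,[W(0,80,240,0,.62,3),W(0,70,278,0,.62,3),W(100.4,-81.5,278,33.4,0.62,8),(W(100.4,-81.5,278,33.4,.62,1))])
```

```text
t 10.55 pos [537.9  90.7 237. ] yaw 5.23 tray [ -0.6 108.7] F [ 0.9 -6.3  0.6] gap 16.0 rv [ 2.115  2.317 -0.005] q [ 0.17  0.46 -0.14  0.97 -0.01  1.65]
[-9.6, 0.2, -1.0, -0.0, 0.62, -9.5, 0.2, -1.0, -0.0, 0.62, -9.6, 0.2, -1.0, -0.1, 0.62, -3.3, 0.0, -12.7, 0.0, 0.62, -3.4, 0.0, -12.6, 0.0, 0.62, -3.3, 0.0, -12.7, 0.0, 0.62, -18.9, 12.5, -0.0, -4.2, 0.62, -19.9, 11.2, -0.0, -4.1, 0.62, -20.5, 9.6, -0.0, -4.2, 0.62, -21.2, 8.2, -0.0, -4.2, 0.62]
[-21.8, 6.5, -0.0, -4.2, 0.62, -22.1, 5.0, -0.0, -4.1, 0.62, -22.5, 3.4, -0.0, -4.2, 0.62, -22.6, 1.7, -0.0, -4.2, 0.62, -0.0, -0.0, -0.0, 0.0, 0.62]
end [655.99 -89.32 277.99   0.68]
```

Call:
arm_command:
  steps: [-11,0.2,-1,0,0.62,-9.5,0.2,-1,0,0.62,-9.6,0.2,-1,0,0.62,-3.3,0,-12.7,0,0.62,-3.4,0,-12.6,0,0.62,-3.3,0,-12.7,0,0.62,-18.9,12.5,0,-4.2,0.62,-19.9,11.2,0,-4.1,0.62,-20.5,9.6,0,-4.2,0.62,-21.2,8.2,0,-4.2,0.62]

```text
time_s: 11.55
eef_pos: [0.5997, -0.0198, 0.2796]
eef_rot: [1.752, 2.606, 0.002]
contact_force: [-0.1, 1.1, 0.5]
finger_gap: 0.0161
```

Call:
arm_command:
  steps: [-21.8,6.5,0,-4.2,0.62,-22.1,5.0,0,-4.1,0.62,-22.5,3.4,0,-4.2,0.62,-22.6,1.7,0,-4.2,0.62,0,0,0,0,0.62]

```text
time_s: 12.05
eef_pos: [0.6572, -0.0924, 0.2791]
eef_rot: [1.362, 2.827, 0.001]
contact_force: [-0.3, -0.2, 0.3]
finger_gap: 0.016
```

```bash
python3 look.py 10
```

```text
t 12.05 pos [657.2 -92.4 279.1] yaw 38.55 tray [101.3 -84.6] F [-0.3 -0.2  0.3] gap 16.0 rv [1.362e+00 2.827e+00 1.000e-03] q [-0.14  0.64  0.28  1.22 -0.    0.76]
```

View pics/w10.png

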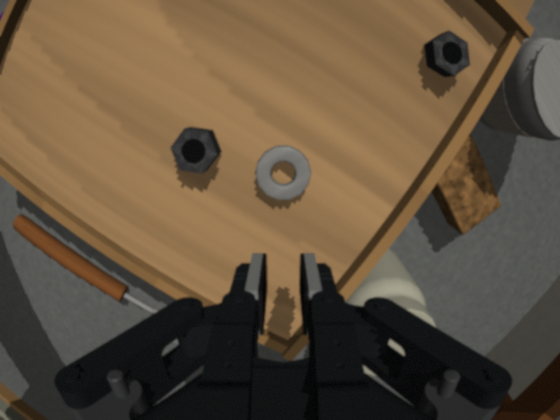

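```bash
python3 -c "
from h import *
print(w2t(onplane('scene',sc(57,342),.095)))"
```

```text
[197.71954181 -99.69627142]
```

Washer C at (283,174) is centred ahead of the fingers. N1 at (195,150) stands clear to the left, and the jar is clear too.

Call:
arm_command:
  steps: [0,0,14,0,0.62,0,0,14,0,0.62,0,0,10,0,0.62,0,0,3.5,0,0.62,6,0,0,0,0.62,9,0,0,0,0.62,9,0,0,0,0.62,9,0,0,0,0.62,9,0,0,0,0.62,9,0,0,0,0.62]

```text
time_s: 13.1
eef_pos: [0.6234, -0.0495, 0.2368]
eef_rot: [1.36, 2.831, 0.0]
contact_force: [-0.1, 0.1, 0.2]
finger_gap: 0.0157
```

```bash
python3 look.py 11; python3 -c "
from h import *
s=now();plan(s,[W(13.8,49,237.5,33.4,0.62,10),W(0,52,237.5,0,0.62,7)])"
```

```text
t 13.1 pos [623.4 -49.5 236.8] yaw 38.68 tray [ 71.7 -38.8] F [-0.1  0.1  0.2] gap 15.7 rv [1.36  2.831 0.   ] q [-0.08  0.6   0.1   1.07 -0.    0.82]
t 13.15 pos [622.7 -48.5 236.6] yaw 38.74 tray [ 71.  -37.7] F [-1.8  0.9 -0.2] gap 16.3 rv [-1.358e+00 -2.831e+00 -1.000e-03] q [-0.08  0.6   0.1   1.07  0.    0.82]
[10.4, 0.0, -0.1, 0.0, 0.62, 10.4, 0.0, -0.1, 0.0, 0.62, 10.4, 0.0, -0.1, 0.0, 0.62, 10.4, 0.0, -0.0, 0.0, 0.62, 10.3, 0.0, -0.1, 0.0, 0.62, 10.4, 0.1, -0.1, 0.0, 0.62, 10.4, -0.0, -0.1, 0.0, 0.62, 10.4, -0.0, -0.1, 0.0, 0.62, 10.4, -0.0, -0.1, 0.0, 0.62, 10.4, -0.0, -0.1, 0.0, 0.62]
[1.4, -1.4, 0.0, 4.8, 0.62, 1.4, -1.5, 0.0, 4.8, 0.62, 1.1, -1.7, 0.0, 4.7, 0.62, 1.1, -1.7, 0.0, 4.8, 0.62, 0.9, -1.8, 0.0, 4.8, 0.62, 0.7, -1.9, 0.0, 4.8, 0.62, 0.6, -1.9, 0.0, 4.7, 0.62]
end [5.4370e+02 3.4250e+01 2.3754e+02 9.0000e-02]
```

View pics/w11.png

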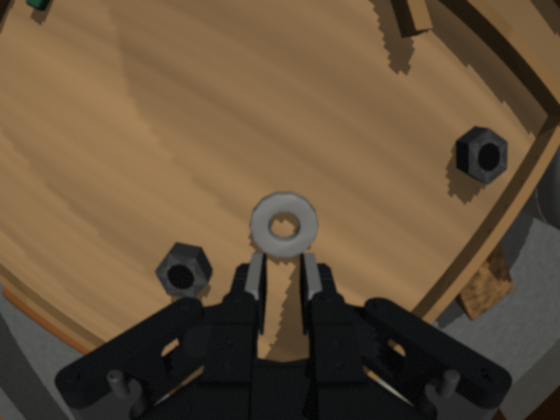

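Call:
arm_command:
  steps: [10,0,0,0,0.62,10,0,0,0,0.62,10.2,0,0,0,0.62,10.2,0,-0.1,0,0.62,10.2,0,-0.1,0,0.62,10.2,0,-0.1,0,0.62,10.2,0,-0.1,0,0.62,10.2,0,-0.1,0,0.62,10.2,0,0,0,0.62,10.2,0,0,0,0.62]

```text
time_s: 14.15
eef_pos: [0.5599, 0.0297, 0.2369]
eef_rot: [1.361, 2.832, 0.0]
contact_force: [0.4, -0.2, -0.0]
finger_gap: 0.0162
```

Call:
arm_command:
  steps: [1.4,-1.4,0,4.8,0.62,1.4,-1.5,0,4.8,0.62,1.1,-1.7,0,4.7,0.62,1.1,-1.7,0,4.8,0.62,0.9,-1.8,0,4.8,0.62,0.7,-1.9,0,4.8,0.62,0.6,-1.9,0,4.7,0.62]

```text
time_s: 14.85
eef_pos: [0.5461, 0.0311, 0.2369]
eef_rot: [-2.121, -2.317, 0.0]
contact_force: [0.1, -0.8, -0.6]
finger_gap: 0.0162
```

```bash
python3 look.py 12; python3 -c "
from h import *
s=now();plan(s,[W(0,110,237.5,0,0.62,7)])"
```

```text
t 14.85 pos [546.1  31.1 236.9] yaw 5.07 tray [ 2.1 48.6] F [ 0.1 -0.8 -0.6] gap 16.2 rv [-2.121 -2.317  0.   ] q [ 0.06  0.46 -0.14  0.97  0.    1.54]
t 14.9 pos [545.8  31.1 236.9] yaw 4.96 tray [ 1.8 48.6] F [-0.6  0.3 -0. ] gap 16.0 rv [-2.123 -2.315  0.   ] q [ 0.06  0.46 -0.14  0.97  0.    1.54]
[8.8, -0.3, -0.1, -0.0, 0.62, 8.7, -0.3, -0.1, -0.1, 0.62, 8.8, -0.3, -0.1, -0.0, 0.62, 8.8, -0.3, -0.1, -0.1, 0.62, 8.7, -0.3, -0.0, -0.0, 0.62, 8.8, -0.3, -0.1, -0.1, 0.62, 8.8, -0.2, -0.1, -0.0, 0.62]
end [5.3836e+02 9.2080e+01 2.3748e+02 9.0000e-02]
```

View pics/w12.png

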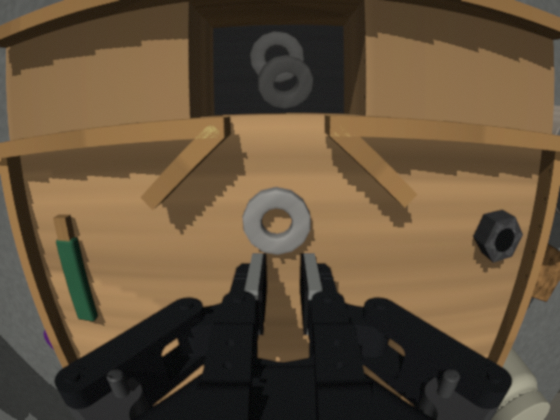

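Washer C is at (277,222), on the gate's centre line at column 277. The fingers sit about 2 mm to the right, so I'll correct that as I push.

Call:
arm_command:
  steps: [9,-0.5,0,0,0.62,9,-0.5,0,0,0.62,9,-0.5,0,0,0.62,9,-0.3,0,0,0.62,9,0,0,0,0.62,9,0,0,0,0.62,7,0,0,0,0.62,0,0,0,0,0.62]

```text
time_s: 15.7
eef_pos: [0.5389, 0.0909, 0.2369]
eef_rot: [2.115, 2.318, -0.006]
contact_force: [-0.8, -5.6, 1.4]
finger_gap: 0.0164
```

```bash
python3 look.py 13
```

```text
t 15.7 pos [538.9  90.9 236.9] yaw 5.23 tray [  0.5 108.8] F [-0.8 -5.6  1.4] gap 16.4 rv [ 2.115  2.318 -0.006] q [ 0.17  0.46 -0.14  0.97 -0.01  1.65]
```

View pics/w13.png

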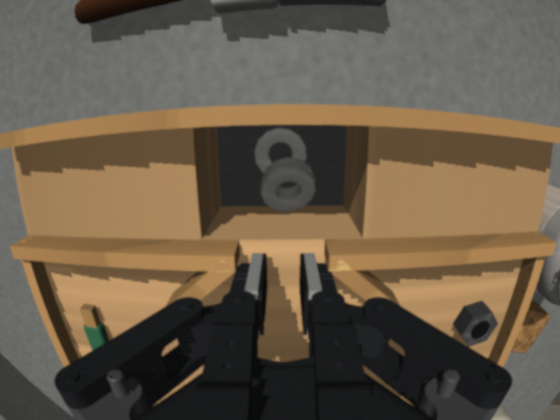

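The third seems to lie on top of the second. Retreat, raise, and check.

Call:
arm_command:
  steps: [-11,0,-1,0,0.62,-9,0,-1,0,0.62,-9,0,-1,0,0.62,0,0,-15,0,0.62,0,0,-20,0,0.62,0,0,-20,0,0.62,0,0,-20,0,0.62,0,0,-10,0,0.62,0,0,0,0,0.62]

```text
time_s: 16.65
eef_pos: [0.5423, 0.062, 0.3265]
eef_rot: [2.116, 2.319, 0.004]
contact_force: [-0.7, 0.1, -0.6]
finger_gap: 0.0165
```

```bash
python3 look.py 14 1; python3 -c "
import cv2
a=cv2.imread('pics/w14.png')[0:200,130:420];cv2.imwrite('pics/w14c.png',cv2.resize(a,(790,545),interpolation=cv2.INTER_CUBIC))"
```

```text
t 16.65 pos [542.3  62.  326.5] yaw 5.23 tray [ 1.2 79.8] F [-0.7  0.1 -0.6] gap 16.5 rv [2.116 2.319 0.004] q [ 0.11  0.37 -0.02  1.18  0.    1.59]
```

View pics/w14c.png

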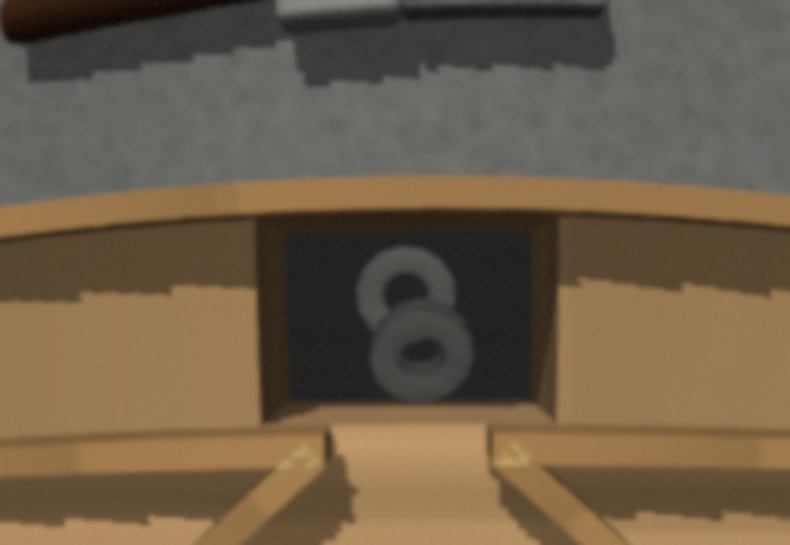

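View pics/s14.png

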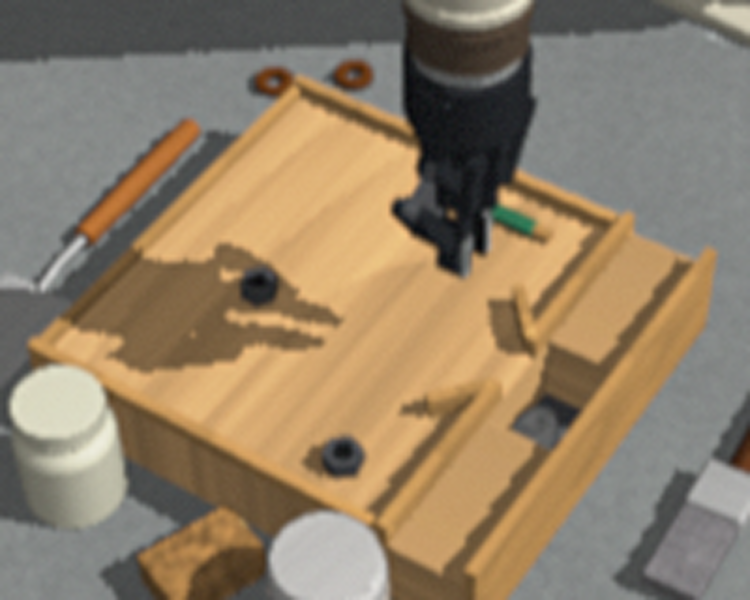

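```bash
python3 -c "
from h import *
now()
print(manip.sign_off()) if 0 else None
from bench import manip
print(manip.sign_off())"
```

```text
t 16.75 pos [541.5  62.1 324.4] yaw 5.25 tray [ 0.4 79.9] F [0.4 0.4 0.1] gap 16.1 rv [-2.117e+00 -2.320e+00  1.000e-03] q [ 0.11  0.38 -0.02  1.18  0.    1.59]
the job is handed in; nothing more can be done
None
```

I swept the three grey washers through the gate one at a time and handed the job in at about 17 s. I pushed each one along the deck between slightly opened fingertips and lifted nothing.

- **Washers:** the last pictures show none left on the deck. In the slot, two rings are clearly visible. The third lies on top of the second and hides it, so I counted it from having followed it through the gate, not by seeing three separate rings.
- **Everything else:** both nuts are still where they were on the deck. The pencil, jar, tin and the brown rings look undisturbed. The final pictures do not show the purple ring clearly.
- **Contact:** on the first sweep the fingers pressed on the guide battens with about 19 N at the gate, so I stopped shorter on the other two (about 6 N). The arm was clear of everything at hand-in, with the measured force near zero.

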